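# Rack the cleaned objectives in nosepiece order

### The arm

A 7-joint arm with a two-finger parallel gripper is mounted at the origin on a cart in front of the work surface, level with it; the furniture and walls round the work are solid. World frame = base frame: x ahead of the robot, y to its left, z up, the work surface at z = 0. Lengths are in m, angles in rad, forces in N, time in s.
With the tool pointing down it reaches from about 0.4 to 0.9 m from the base axis. Payload 5.6 kg.
Tool frame: the origin (TCP) lies midway between the tips of the shut fingers; the grasp point (between the pads) lies 19 mm behind it; y points along the fingers, z is the direction in which the jaws open and shut, and the axes are right-handed (so a half turn about y gives the same grasp; the last joint's range is limited). The gripper opens to 92 mm and grips with 3 to 60 N. Pads are 20 mm wide; open, the fingers measure 128 mm over their backs; the gripper's body (75 mm by 189 mm) begins 69 mm behind the grasp point.
Start: joints at [-1.173, 0.468, -0.012, 1.603, 0.006, 1.071, -0.056], TCP at [0.277, 0.588, 0.215] pointing down, gripper open.
Joint ranges: [-2.53, 2.53], [-0.31, 2.02], [-1.57, 1.55], [0.28, 2.44], [-1.29, 4.43], [0.15, 1.84], [-2.92, 2.92]. Speed limits (rad/s): [2.57, 2.57, 3.14, 3.14, 3.14, 3.14, 3.14].

### API

Orientations are given as a 3x3 rotation matrix whose columns are the frame's x, y, z axes.
In Python, from station import env, effector, solver, viewer, workorder, search_frame, tip_of gives the robot as it stands. Calls block until the motion is done:
- env.reach(position, orientation): joint-space move of the TCP to a pose.
- env.movel(position, frame=None, rate=0.15): straight line of the TCP; frame=None keeps the orientation; rate is the mean speed in m/s.
- env.goto_joints(angles): joint-space move.
- effector.release() and effector.grasp(squeeze=None): open the fingers fully, or close them until they stop; squeeze is the grip in N (None keeps the last).
- env.pause(seconds).
- solver.inverse_kinematics(position, orientation): joint angles nearest the present ones, or None.
- env.sense(): the state.
- viewer.read_camera(name): name is "scene" or "top"; returns (picture, depth): 384x512x3 uint8, red, green, blue; 384x512 float32, m along the optical axis (not along the pixel's ray), 0 where there is no reading.
- viewer.camera_info(name): a dict with "intrinsics" (3x3 intrinsics, pixels), "eye" and "rotation" of the camera in the world. Camera axes: x right, y up, looking along -z (the intrinsics and any distortion apply to the point x, -y, -z); pixel columns grow to the right and rows downward; lengths in m; the calibration is good to about 2 mm. A picture is of the moment at which its call begins. camera_info takes no time and is no camera call.
A pose or a line that the arm cannot do raises env.PlanningError and nothing moves.
- workorder.finish_job(): hands the job in, once; it reports no verdict.
Trained networks look in the newest picture that a camera, given by its name, has taken for a name from the list of things; names that differ only in an ending like _2 or _b are one class to them, and where a whole thing is asked for, a point or a joint stands for the part that bears it (a point fixed in the world has none). Each returns a list of dicts, best first, with "score" (0 to 1); they miss things now and then, are a little off and sometimes report something else, mostly with a low value. They report only what shows in the picture. A call takes as long as a camera call. They do not tell look-alikes from the thing itself.
- search_frame(camera, name): "at" ([x, y, z] in m, in world coordinates, good to about 4 mm: the middle of the surface that is visible of it).
- tip_of(camera, name): "at" ([x, y, z] in m, in world coordinates, good to about 4 mm: a listed point, or the origin of a listed thing).
The state is a dict: "t": time; "joint_positions": joint angles; "joint_velocities": joint speeds; "tau": joint torques, N m; "ee_pos": TCP position; "tcp_rot": TCP orientation; "wrist_force": force on the tool from outside, world axes, zero at the start; "moment": the same for the moment, N m; "gripper_width": finger opening in m.
Only numpy, scipy, OpenCV 4.12 (cv2) and the standard library are available. Lean on these libraries where they do the work, as an engineer would, in place of code of your own. Each camera call takes 0.05 s, during which the arm holds its last target. There are 200 camera calls.

### The job

The four cleaned microscope objectives stand on their can bases in the white tray in the order in which they came off the nosepiece; move them to the dark drilled stand in that same order, so that the one nearest the tray's hanging eye goes into the hole nearest the stand's hanging eye, and so on down the row. Keep each one upright and set it down gently, without dropping it or pressing it hard, and leave it with its thread fully down in its hole and its shoulder flat on the plate; the can bases stay in the tray.

Things in the scene. Friction and masses are not known exactly. Their poses are not given: they have to be found in the camera images.
- tray: White tray 62 x 172 mm, rim 11 mm high, fixed; yaw within 0.25 rad of 0. Origin: centre of its underside, on the desk. Long axis y; its hanging eye (flat tab 28 mm wide, 22 mm long, with a 13 mm hole) is at the +y end. Four can bases stand in it at x = 0, y = +63 (eye end), +21, -21, -63 mm, tops 18 mm above the desk.
- stand: Dark drilled plate on feet, 56 x 172 mm, top 18 mm above the desk, fixed; yaw within 0.25 rad of a half turn. Origin: centre of its underside, on the desk. Long axis y; hanging eye like the tray's at the +y end. Four equal 28 mm through holes, chamfered 2.5 mm, at x = 0, y = +63 (eye end), +21, -21, -63 mm. A seated objective's shoulder lies on the plate, its origin 12 mm above the desk.
- obj_stub: Shortest, stubby objective, 36 mm tall, wide flat lens on top, 0.09 kg. Origin: centre of its underside, z up. Foot: 20 mm thread 6 mm long; the shoulder above it is the underside of a 33 mm knurled ring (6 to 11 mm above the origin). Stands loose, thread down in its can base, origin 12 mm above the desk; lifts straight out. Grip the barrel, 31 mm wide, 11 to 30 mm above the origin.
- obj_step: Stepped objective, 44 mm tall, 24 and 17 mm cylinders on its barrel, 0.11 kg. Origin: centre of its underside, z up. Foot: 20 mm thread 6 mm long; the shoulder above it is the underside of a 33 mm knurled ring (6 to 11 mm above the origin). Stands loose, thread down in its can base, origin 12 mm above the desk; lifts straight out. Grip the barrel, 30 mm wide, 11 to 30 mm above the origin.
- obj_cone: Conical objective, 52 mm tall, long cone to a 10 mm tip, 0.13 kg. Origin: centre of its underside, z up. Foot: 20 mm thread 6 mm long; the shoulder above it is the underside of a 33 mm knurled ring (6 to 11 mm above the origin). Stands loose, thread down in its can base, origin 12 mm above the desk; lifts straight out. Grip the barrel, 31 mm wide, 11 to 30 mm above the origin.
- obj_slim: Tallest, slim objective, 60 mm tall, 23 mm neck, 12 mm tip, 0.12 kg. Origin: centre of its underside, z up. Foot: 20 mm thread 6 mm long; the shoulder above it is the underside of a 33 mm knurled ring (6 to 11 mm above the origin). Stands loose, thread down in its can base, origin 12 mm above the desk; lifts straight out. Grip the barrel, 27 mm wide, 11 to 30 mm above the origin.
- base_stub: Black knurled base of the screw can in which the shortest, stubby objective stands at the start: 39 mm wide, 12 mm high, open on top with a 26 mm mouth. Fixed in the tray, it stays there and so shows where that objective stood. Origin: centre of its underside, 6 mm above the desk.
- base_step: Black knurled base of the screw can in which the stepped objective stands at the start: 39 mm wide, 12 mm high, open on top with a 26 mm mouth. Fixed in the tray, it stays there and so shows where that objective stood. Origin: centre of its underside, 6 mm above the desk.
- base_cone: Black knurled base of the screw can in which the conical objective stands at the start: 39 mm wide, 12 mm high, open on top with a 26 mm mouth. Fixed in the tray, it stays there and so shows where that objective stood. Origin: centre of its underside, 6 mm above the desk.
- base_slim: Black knurled base of the screw can in which the tallest, slim objective stands at the start: 39 mm wide, 12 mm high, open on top with a 26 mm mouth. Fixed in the tray, it stays there and so shows where that objective stood. Origin: centre of its underside, 6 mm above the desk.
Things that resemble listed ones, but are neither listed nor needed, are in the scene too. Leave any pink or turquoise look-alike of the obj_step alone.

How it is judged:
By the outcome, as a careful person would: the job done as asked, in the order asked, and still so for the second after the job is handed in, with the robot touching nothing.
It also fails if it takes over 90 s, if anything falls off the work surface, if the arm or the gripper's body presses on something with over 40 N, if the wrist force passes 120 N, or if a joint passes its speed limit or range.

## Working session

There is one attempt and no reset: what is moved stays moved. The work goes in short steps, each a Python script; the robot and the scene stay as the last script left them, time stands still between calls to the robot, and variables do not carry over. Pictures are saved under pics/ and viewed, about 12 in all and at most 16, crops included, and the job is handed in when it is done.

```bash
mkdir -p pics; ls
python3 - <<'E'
from station import env, effector, solver, viewer, workorder, search_frame, tip_of
import cv2, numpy as np
for c in ("scene","top"):
    p,d=viewer.read_camera(c); cv2.imwrite(f"pics/{c}0.png",p[:,:,::-1]); np.savez(f"{c}0.npz",p=p,d=d)
    i=viewer.camera_info(c); print(c,i)
    for n in ("tray","stand","obj_stub","obj_step","obj_cone","obj_slim","base_stub"):
        print(n,[(np.round(r["at"],3),round(r["score"],2)) for r in tip_of(c,n)][:4])
print(env.sense()["t"],env.sense()["tcp_rot"])
E
```

```text
pics
scene {'intrinsics': array([[419.24627224,   0.        , 250.31279721],
       [  0.        , 419.24627224, 184.60720724],
       [  0.        ,   0.        ,   1.        ]]), 'eye': array([0.00625833, 0.32568421, 0.63283058]), 'rotation': array([[-0.51108676,  0.5788537 , -0.63538864],
       [-0.85943858, -0.35488703,  0.36799527],
       [-0.01247576,  0.73415502,  0.67886726]])}
tray [(array([ 0.609,  0.011, -0.004]), 0.56), (array([ 0.616, -0.014,  0.013]), 0.54)]
stand [(array([0.461, 0.028, 0.002]), 0.82)]
obj_stub [(array([0.607, 0.068, 0.009]), 0.54), (array([ 0.614, -0.016,  0.014]), 0.36)]
obj_step [(array([ 0.434, -0.129, -0.003]), 0.83), (array([ 0.674,  0.149, -0.002]), 0.72), (array([0.62 , 0.027, 0.012]), 0.65)]
obj_cone [(array([ 0.631, -0.056,  0.012]), 0.74)]
obj_slim [(array([ 0.616, -0.016,  0.012]), 0.56), (array([0.608, 0.07 , 0.013]), 0.42)]
base_stub [(array([0.606, 0.07 , 0.004]), 0.41)]
top {'intrinsics': array([[483.51508755,   0.        , 251.4856472 ],
       [  0.        , 483.51508755, 199.02478191],
       [  0.        ,   0.        ,   1.        ]]), 'eye': array([0.39705939, 0.00238564, 1.02552958]), 'rotation': array([[-0.0101139 ,  0.98824669, -0.15253256],
       [-0.9999047 , -0.00856171,  0.01082954],
       [ 0.00939632,  0.15262756,  0.98823911]])}
tray [(array([ 0.619,  0.012, -0.001]), 0.72), (array([0.608, 0.068, 0.011]), 0.57)]
stand [(array([0.462, 0.038, 0.002]), 0.74)]
obj_stub [(array([0.607, 0.068, 0.017]), 0.59)]
obj_step [(array([ 0.676,  0.145, -0.002]), 0.58)]
obj_cone [(array([ 0.625, -0.058,  0.013]), 0.6)]
obj_slim [(array([ 0.616, -0.011,  0.01 ]), 0.6), (array([ 0.62 ,  0.009, -0.001]), 0.57)]
base_stub [(array([0.607, 0.067, 0.009]), 0.41)]
0.8 [[ 9.04378439e-01  5.93540261e-05  4.26731339e-01]
 [-4.26731341e-01  2.91951906e-05  9.04378439e-01]
 [ 4.12199987e-05 -9.99999998e-01  5.17317241e-05]]
```

View images.

View pics/top0.png

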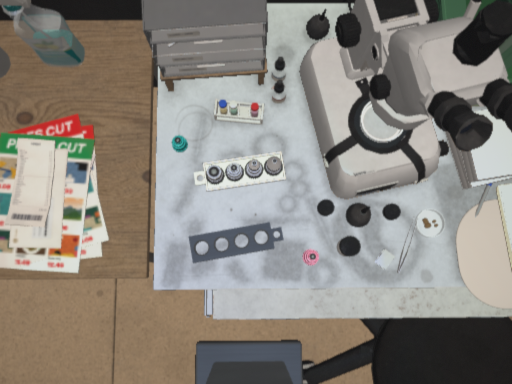

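View pics/scene0.png

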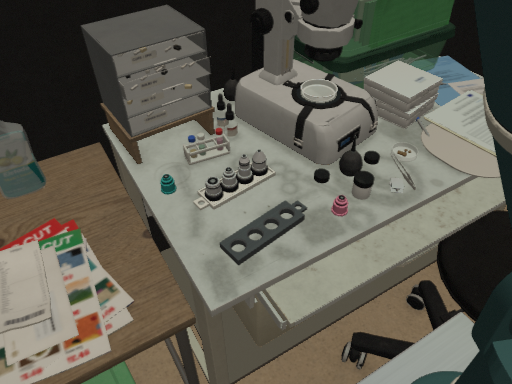

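```bash
cat > h.py <<'E'
import numpy as np, cv2
from station import env, effector, solver, viewer, workorder, search_frame, tip_of
S=2000; X1,Y1=0.74,0.18; W,H=640,720   # rectified view: row <- x decreasing, col <- y decreasing, 0.5mm/px
def rect(pic,cam,z):
    i=viewer.camera_info(cam); K,R,e=i["intrinsics"],np.array(i["rotation"]),np.array(i["eye"])
    P=K@np.diag([1,-1,-1])@R.T
    A=np.array([[0,-1/S,X1],[-1/S,0,Y1],[0,0,z]]); A=A-np.outer(e,[0,0,1])
    return cv2.warpPerspective(pic,P@A,(W,H),flags=cv2.INTER_CUBIC|cv2.WARP_INVERSE_MAP)
def px2w(u,v): return np.array([X1-v/S,Y1-u/S])
E
python3 - <<'E'
from h import *
out=[]
for c in ("top","scene"):
    p=np.load(c+"0.npz")["p"]
    r=rect(p,c,0.018); g=cv2.GaussianBlur(cv2.cvtColor(r,cv2.COLOR_RGB2GRAY),(0,0),2)
    m=((g<95)*255).astype(np.uint8)
    m[:460]=0 if c=="top" else m[:460]*0
    n,l,s,ce=cv2.connectedComponentsWithStats(m)
    k=1+np.argmax(s[1:,4]); m=((l==k)*255).astype(np.uint8)
    cn,_=cv2.findContours(m,cv2.RETR_EXTERNAL,cv2.CHAIN_APPROX_NONE)
    f=np.zeros_like(m); cv2.drawContours(f,cn,-1,255,-1)
    o=cv2.morphologyEx(f,cv2.MORPH_OPEN,cv2.getStructuringElement(cv2.MORPH_ELLIPSE,(80,80)))
    b=cv2.minAreaRect(cv2.findContours(o,cv2.RETR_EXTERNAL,cv2.CHAIN_APPROX_NONE)[0][0])
    print(c,"stand",px2w(*b[0]),np.array(b[1])/2,b[2])
    hn,_,hs,hc=cv2.connectedComponentsWithStats(cv2.bitwise_and(f,255-m))
    for s_,c_ in zip(hs[1:],hc[1:]):
        if s_[4]>500: print("  hole",px2w(*c_),s_[2:]/2)
    cv2.drawContours(r,[cv2.boxPoints(b).astype(int)],-1,(255,0,0),1)
    out.append(r)
v=cv2.resize(np.hstack(out),(800,450),interpolation=cv2.INTER_AREA)
cv2.imwrite("pics/rect.png",v[:,:,::-1])
E
```

```text
top stand [0.46285938 0.03174054] [ 52.16890335 173.79393005] 80.26576232910156
  hole [ 0.4724814  -0.02695677] [  30.    31.  1451.5]
  hole [ 0.47829312 -0.05930508] [ 18.   18.  501.5]
  hole [0.46540904 0.0138664 ] [  30.5   30.5 1454. ]
  hole [0.45885273 0.05460256] [  29.   31. 1426.]
  hole [0.45205981 0.09563617] [  29.    31.  1404.5]
scene stand [0.45783231 0.03325186] [ 64.87462616 186.159729  ] 80.38788604736328
  hole [ 0.46610076 -0.02186692] [ 20.5  18.5 595.5]
  hole [0.45902243 0.01877284] [ 21.5  19.5 613. ]
  hole [0.45239852 0.0595886 ] [ 22.5  19.  640.5]
  hole [0.44537281 0.10042638] [ 23.5  19.  686. ]
```

View pics/rect.png

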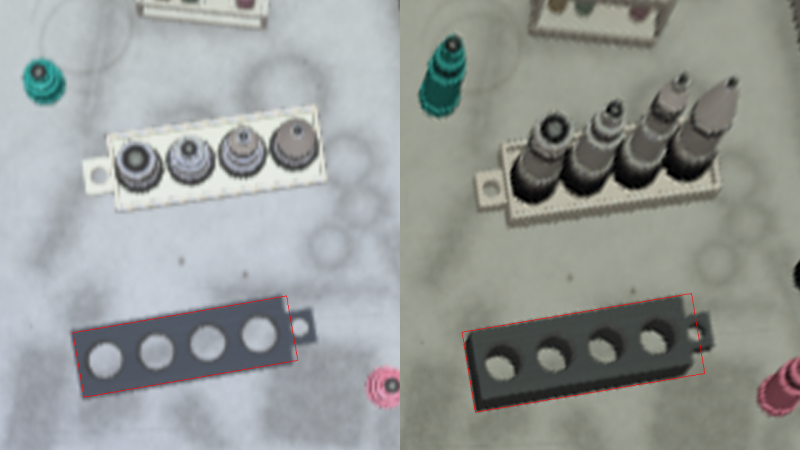

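```bash
cat > fit.py <<'E'
from h import *
from scipy.optimize import minimize
from scipy.ndimage import map_coordinates
YS=np.array([.063,.021,-.021,-.063])
def seg(a,b,n=60): return np.array(a)+np.linspace(0,1,n)[:,None]*(np.array(b)-np.array(a))
def circ(r,y): t=np.linspace(0,2*np.pi,60); return np.c_[r*np.cos(t),y+r*np.sin(t)],np.c_[np.cos(t),np.sin(t)]
def rectmodel(w,h):
    P,N=[],[]
    for a,b,n in [((w,-h),(w,h),(1,0)),((-w,-h),(-w,h),(-1,0)),((-w,-h),(w,-h),(0,-1)),((-w,h),(-.015,h),(0,1)),((.015,h),(w,h),(0,1))]:
        p=seg(a,b); P.append(p); N.append(np.tile(n,(len(p),1)))
    return np.vstack(P),np.vstack(N)
def fit(pic,cam,z,P,N,s,x0):
    g=cv2.GaussianBlur(cv2.cvtColor(rect(pic,cam,z),cv2.COLOR_RGB2GRAY).astype(float),(0,0),2)
    def I(q): return map_coordinates(g,[(X1-q[:,0])*S,(Y1-q[:,1])*S],order=1,mode="nearest")
    def f(v,d=.0015):
        R=np.array([[np.cos(v[2]),-np.sin(v[2])],[np.sin(v[2]),np.cos(v[2])]]); p=P@R.T+v[:2]; n=N@R.T
        return -np.mean(s*(I(p+d*n)-I(p-d*n)))
    best=None
    for dx in (-.004,0,.004):
        for dy in (-.004,0,.004):
            r=minimize(f,np.array(x0)+[dx,dy,0],method="Nelder-Mead",options=dict(initial_simplex=np.array(x0)+[dx,dy,0]+np.array([[0,0,0],[.003,0,0],[0,.003,0],[0,0,.03]]),xatol=1e-5))
            if best is None or r.fun<best.fun: best=r
    return best
E
python3 - <<'E'
from fit import *
a=np.pi+.165
# stand
P,N=rectmodel(.028,.086); C=[circ(.0165,y) for y in YS]; C14=[circ(.014,y) for y in YS]
for c in ("top","scene"):
    p=np.load(c+"0.npz")["p"]
    cp=np.vstack([k[0] for k in C]); cn=np.vstack([k[1] for k in C])
    for nm,PP,NN,s in (("outline",P,N,1),("holes",cp,cn,-1),("both",np.vstack([P,cp]),np.vstack([N,cn]),np.r_[np.ones(len(P)),-np.ones(len(cp))])):
        r=fit(p,c,.018,PP,NN,s,[.462,.034,a]); print(c,"stand",nm,r.x.round(4),round(r.fun,1))
    P2,N2=rectmodel(.031,.086)
    r=fit(p,c,.011,P2,N2,-1,[.615,.006,.16]); print(c,"tray",r.x.round(4),round(r.fun,1))
    d=np.load(c+"0.npz")["d"]
    i=viewer.camera_info(c); v,u=np.indices(d.shape); K=i["intrinsics"]
    q=np.stack([(u-K[0,2])*d/K[0,0],-(v-K[1,2])*d/K[1,1],-d],-1)@np.array(i["rotation"]).T+i["eye"]
    q=q[d>0]
    # object horizontal centroid of tops
    th=r.x[2]
    for y in YS:
        cxy=r.x[:2]+[-np.sin(th)*y,np.cos(th)*y]
        k=q[(np.hypot(*(q[:,:2]-cxy).T)<.02)&(q[:,2]>.022)]
        print("  ",cxy.round(4),"top z",np.percentile(k[:,2],98).round(4),"xy mid",((k[:,:2].min(0)+k[:,:2].max(0))/2).round(4))
    k=q[(abs(q[:,0]-.72)<.06)&(abs(q[:,1]-.0)<.12)]; print("  behind max z",k[:,2].max())
    k=q[(np.hypot(q[:,0]-.53,q[:,1]-.0)<.03)]; print("  desk z",np.median(k[:,2]))
E
```

```text
top stand outline [0.4623 0.0346 3.3077] -51.6
top stand holes [0.4616 0.0308 3.3307] -24.7
top stand both [0.4626 0.0348 3.308 ] -34.4
top tray [0.616  0.0069 0.1417] -28.3
   [0.6071 0.0692] top z 0.0513 xy mid [0.6044 0.0689]
   [0.6131 0.0277] top z 0.0583 xy mid [0.6101 0.0278]
   [ 0.619  -0.0139] top z 0.0739 xy mid [ 0.6149 -0.0146]
   [ 0.6249 -0.0555] top z 0.066 xy mid [ 0.6222 -0.0553]
  behind max z 0.22479947616042673
  desk z -0.000285509896462921
scene stand outline [0.4529 0.0393 3.309 ] -36.1
scene stand holes [0.4486 0.0426 3.3016] -25.6
scene stand both [0.4518 0.0393 3.314 ] -20.8
scene tray [0.6144 0.0073 0.1456] -29.5
   [0.6053 0.0696] top z 0.0495 xy mid [0.6052 0.0702]
   [0.6114 0.028 ] top z 0.0564 xy mid [0.6089 0.029 ]
   [ 0.6175 -0.0135] top z 0.0721 xy mid [ 0.6132 -0.0138]
   [ 0.6236 -0.0551] top z 0.063 xy mid [ 0.6211 -0.0554]
  behind max z 0.22200766929225335
  desk z -0.0016069729703698243
```

```bash
cat > job.py <<'E'
from fit import YS
from h import *
TR=np.array([.6152,.007]); TT=.1435; ST=np.array([.4624,.0348]); SA=3.308
def pt(o,a,y): return o+y*np.array([-np.sin(a),np.cos(a)])
def rot(a):
    z=np.array([np.cos(a),np.sin(a),0]); y=np.array([0,0,-1.]); return np.c_[np.cross(y,z),y,z]
def st(m): s=env.sense(); print(m,"t%.1f"%s["t"],"F",s["wrist_force"].round(1) if hasattr(s["wrist_force"],"round") else s["wrist_force"],"w%.4f"%s["gripper_width"],"tcp",np.round(s["ee_pos"],4)); return s
ZG=.0255; UP=.125
def pick(i,off=(0,0)):
    p=pt(TR,TT,YS[i])+off; R=rot(TT)
    env.reach([*p,UP],R); env.movel([*p,ZG],rate=.12); st("at")
    effector.grasp(15); s=st("grip")
    env.movel([*p,UP],rate=.12); st("lift")
def place(i,off=(0,0)):
    p=pt(ST,SA,YS[i])+off; R=rot(SA-np.pi)
    env.movel([*p,UP],R,rate=.15); env.movel([*p,ZG+.006],rate=.1); env.pause(.2)
    f0=st("above")["wrist_force"][2]; z=ZG+.002
    while z>ZG-.003:
        env.movel([*p,z],rate=.02); f=env.sense()["wrist_force"][2]
        if f-f0>1.2: break
        z-=.0005
    st("down z%.4f df%.1f"%(z,f-f0))
    effector.release(); st("open"); env.movel([*p,UP],rate=.15); st("up")
E
python3 - <<'E'
from job import *
q=[]
for c in ("top","scene"):
    d=np.load(c+"0.npz")["d"]; i=viewer.camera_info(c); v,u=np.indices(d.shape); K=i["intrinsics"]
    a=np.stack([(u-K[0,2])*d/K[0,0],-(v-K[1,2])*d/K[1,1],-d],-1)@np.array(i["rotation"]).T+i["eye"]; q.append(a[d>0])
q=np.vstack(q)
for o,a in ((TR,TT),(ST,SA)):
    for y in YS:
        p=pt(o,a,y); R=rot(a if a<1 else a-np.pi); l=(q-[*p,0])@R
        for nm,w,h,z0 in(("body",.11,.055,.09),("finger",.07,.014,.024)):
            k=(abs(l[:,2])<w)&(abs(l[:,0])<h)&(q[:,2]>z0)
            if nm=="finger": k&=abs(l[:,2])>.035
            print(p.round(4),nm,k.sum(),q[k][:1].round(3),end=" ")
        print("IK",solver.inverse_kinematics([*p,ZG],R) is not None)
pick(0)
p,d=viewer.read_camera("scene"); cv2.imwrite("pics/s1.png",cv2.resize(p[70:300,120:400],None,fx=2,fy=2)[:,:,::-1])
E
```

```text
[0.6062 0.0694] body 0 [] [0.6062 0.0694] finger 0 [] IK True
[0.6122 0.0278] body 0 [] [0.6122 0.0278] finger 0 [] IK True
[ 0.6182 -0.0138] body 0 [] [ 0.6182 -0.0138] finger 0 [] IK True
[ 0.6242 -0.0554] body 0 [] [ 0.6242 -0.0554] finger 0 [] IK True
[ 0.4728 -0.0273] body 0 [] [ 0.4728 -0.0273] finger 0 [] IK True
[0.4659 0.0141] body 0 [] [0.4659 0.0141] finger 0 [] IK True
[0.4589 0.0555] body 0 [] [0.4589 0.0555] finger 0 [] IK True
[0.452  0.0969] body 0 [] [0.452  0.0969] finger 0 [] IK True
at t4.0 F [ 0.3 -0.4 -0.3] w0.0916 tcp [0.6068 0.0693 0.0262]
grip t5.0 F [-0.6  0.4  0.1] w0.0306 tcp [0.6062 0.0693 0.0255]
lift t5.9 F [ 0.4 -0.3 -1.4] w0.0309 tcp [0.6055 0.0694 0.1243]
```

View pics/s1.png

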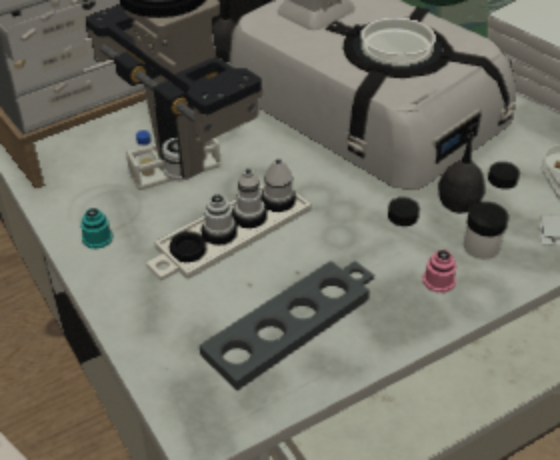

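Run:
```python
from job import *
place(0)
env.reach([.58,.19,.2],rot(TT)); st("aside")
t,_=viewer.read_camera("top"); s,_=viewer.read_camera("scene")
np.savez("a1.npz",t=t,s=s)
v=np.hstack([cv2.resize(t[140:270,180:310],(400,400)),cv2.resize(s[140:270,190:320],(400,400))])
cv2.imwrite("pics/a1.png",v[:,:,::-1])
```

```text
above t8.5 F [-0.2 -0.4 -0.6] w0.0306 tcp [ 0.4733 -0.0272  0.032 ]
down z0.0250 df6.0 t10.1 F [-1.8 -0.4  5.3] w0.0304 tcp [ 0.4729 -0.0273  0.0254]
open t11.1 F [-0.4  0.2  0.5] w0.0920 tcp [ 0.4729 -0.0273  0.025 ]
up t11.9 F [0.8 0.5 0.3] w0.0918 tcp [ 0.4723 -0.0272  0.1244]
aside t12.9 F [-0.4 -1.  -0.8] w0.0918 tcp [0.5794 0.1877 0.199 ]
```

View pics/a1.png

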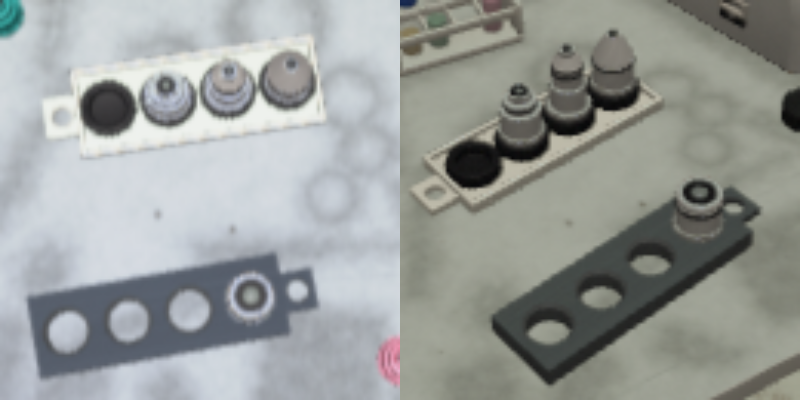

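The first picture shows the stub held level above its empty base (top left). The second shows it upright in the eye-end hole of the stand (left half, about 250,297; right half, about 698,205). I'll use finer touch-down steps for the other three.

```bash
sed -i 's/z-=.0005/z-=.00025/; s/z=ZG+.002$/z=ZG+.001/' job.py
python3 - <<'E'
from job import *
for i in (1,2,3):
    print("--",i); pick(i)
    w=env.sense()["gripper_width"]
    assert .025<w<.033,w
    place(i)
env.reach([.58,.19,.2],rot(TT)); st("aside")
t,_=viewer.read_camera("top"); s,_=viewer.read_camera("scene")
v=np.hstack([cv2.resize(t[140:270,180:310],(400,400)),cv2.resize(s[140:270,190:320],(400,400))])
cv2.imwrite("pics/a2.png",v[:,:,::-1])
for n in ("obj_stub","obj_step","obj_slim","obj_cone"):
    print(n,[[(np.round(r["at"],3),round(r["score"],2)) for r in tip_of(c,n)][:2] for c in("top","scene")])
E
```

```text
-- 1
at t14.8 F [ 0.3 -0.   0.4] w0.0918 tcp [0.6129 0.0278 0.0262]
grip t15.7 F [0.3 0.  0.5] w0.0295 tcp [0.6122 0.0278 0.0255]
lift t16.7 F [-0.1  0.7 -1. ] w0.0295 tcp [0.6116 0.0279 0.1243]
above t19.1 F [-0.1 -0.  -1. ] w0.0294 tcp [0.4663 0.0142 0.032 ]
down z0.0252 df3.6 t20.8 F [-0.4  0.1  2.6] w0.0294 tcp [0.4659 0.0141 0.0254]
open t21.8 F [-0.5  0.1 -0.8] w0.0923 tcp [0.4659 0.0141 0.0253]
up t22.6 F [-0.9 -0.2 -0.2] w0.0914 tcp [0.4653 0.0142 0.1245]
-- 2
at t24.2 F [1.3 0.6 0.4] w0.0917 tcp [ 0.6188 -0.0139  0.0262]
grip t25.2 F [ 0.8  0.1 -0.3] w0.0265 tcp [ 0.6182 -0.0138  0.0255]
lift t26.2 F [ 0.  -1.  -0.9] w0.0262 tcp [ 0.6176 -0.0137  0.1242]
above t28.8 F [ 0.1  0.1 -1.4] w0.0268 tcp [0.4593 0.0557 0.032 ]
down z0.0252 df3.3 t30.5 F [-0.8 -0.5  1.9] w0.0267 tcp [0.459  0.0555 0.0254]
open t31.5 F [ 1.1  0.9 -0.2] w0.0916 tcp [0.4589 0.0555 0.0252]
up t32.3 F [-0.2 -0.2 -0.2] w0.0919 tcp [0.4583 0.0556 0.1245]
-- 3
at t34.1 F [1.  0.2 1.1] w0.0922 tcp [ 0.6248 -0.0555  0.0262]
grip t35.1 F [ 0.2  0.  -0.5] w0.0303 tcp [ 0.6242 -0.0553  0.0255]
lift t36.1 F [-0.1 -1.3 -1.7] w0.0301 tcp [ 0.6236 -0.0551  0.1242]
above t39.0 F [ 0.6  0.3 -1.6] w0.0302 tcp [0.4523 0.0972 0.032 ]
down z0.0252 df2.8 t40.7 F [-0.6  0.   1.2] w0.0303 tcp [0.452  0.097  0.0254]
open t41.7 F [-0.4  0.6  0.7] w0.0918 tcp [0.452  0.0969 0.0252]
up t42.5 F [ 0.4  0.3 -0. ] w0.0918 tcp [0.4514 0.097  0.1245]
aside t43.2 F [-0.2  0.2 -0.5] w0.0920 tcp [0.5785 0.1885 0.1982]
obj_stub [[(array([ 0.626, -0.054,  0.007]), 0.67), (array([ 0.474, -0.029,  0.016]), 0.53)], [(array([ 0.472, -0.028,  0.014]), 0.67)]]
obj_step [[(array([0.674, 0.144, 0.003]), 0.79), (array([ 0.432, -0.132, -0.001]), 0.66)], [(array([ 0.433, -0.129, -0.001]), 0.81), (array([0.469, 0.014, 0.012]), 0.62)]]
obj_slim [[(array([0.457, 0.055, 0.014]), 0.58)], []]
obj_cone [[(array([0.45 , 0.097, 0.014]), 0.79)], [(array([0.452, 0.094, 0.012]), 0.83)]]
```

View pics/a2.png

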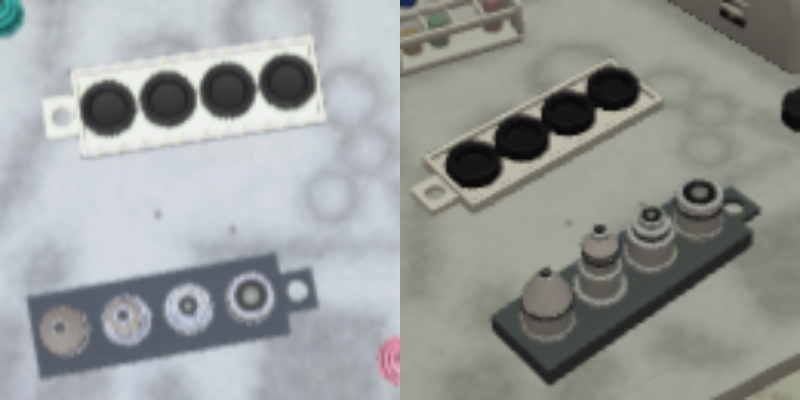

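The picture shows the stand from its eye: stub (250,297), step (188,307), slim (126,318), cone (64,330). All are upright and seated, and the four bases are empty in the tray.

```bash
python3 -c "
from station import workorder
workorder.finish_job()"
```

```text
the job is handed in; nothing more can be done
```

All four objectives are in the drilled stand in their original order: stub in the hole nearest the hanging eye, then step, slim and cone. I handed the job in at about 43 s on the robot's clock, well under the 90 s limit.

- **Set-down:** each objective was lowered until the wrist force showed contact. That was about 6 N for the stub and about 3 N for the other three, at the same gripper height as in the can bases to within half a millimetre. That matches the shoulder lying on the plate.
- **Final pictures:** both cameras show all four upright in their holes, the can bases empty in the tray, and the look-alikes where they were.
- **Checks that disagreed:**
  - **Stand position:** the side camera's fit was about 1 cm off the top camera's because the stand's dark sides confused it. I used the top camera's fit.
  - **Network reports after the move:** one top-camera report placed a stub at an empty can base, and some of the step reports were the look-alikes. The side camera did not find the slim objective.

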